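# Stack a sample tray on the lab shaker

### The arm

A 6-joint arm with a two-finger parallel gripper is mounted at the origin on the work surface. World frame = base frame: x ahead of the robot, y to its left, z up, the work surface at z = 0. Lengths are in mm, angles in rad, forces in N, time in s.
With the tool pointing down it reaches from about 400 to 925 mm from the base axis. Payload 12.5 kg.
Tool frame: the origin (TCP) lies at the centre of the arm's flange, where the gripper is bolted on; the fingertips stand 190 mm ahead of it and the grasp point (between the pads) lies 171 mm ahead of it; z points along the fingers, y is the line along which they close (so a half turn about z gives the same grasp; the last joint's range is limited). The gripper opens to 95 mm and grips with 3 to 60 N. Pads are 20 mm wide; open, the fingers measure 119 mm over their backs; the gripper's body (75 mm by 180 mm) begins 59 mm behind the grasp point.
Start: joints at [1.037, 0.491, 1.559, -0, 1.092, -0.106], TCP at [259.271, 568.686, 404.761] pointing down, gripper open.
Joint ranges: [-3.1, 3.1], [-0.84, 2.19], [0.05, 2.79], [-1.13, 4.28], [0.06, 2.93], [-2.69, 2.69]. Speed limits (rad/s): [2.22, 2.22, 2.79, 3.14, 3.14, 3.14].

### API

Orientations are given as [roll, pitch, yaw] about the fixed x, y, z axes, in that order (R = Rz(yaw) Ry(pitch) Rx(roll)).
In Python, from cell import env, read_camera, search_frame, cut_out gives the robot as it stands. The module is installed in compiled form; this text tells all that it offers.
- The arm moves only by the tool move_arm, never from a script. Its argument "commands" is a list of rows, each a list of 3 entries, a list of its own where there are three numbers: the shift along the world's x, y, z normalised to -1 to 1, where 1 is 0.03 m, then the turn about the world's z normalised to -1 to 1, where 1 is 0.08 rad, then the opening, from -1 (shut) to 1 (fully open), so that 0 is half open. A call has 1 to 20 rows; each row shifts and turns the commanded pose from where the row before left it; what a row does not reach is not made up. A row lasts 1/12 s, in which the tool goes at most 41.7 mm and 7.16 degrees, less where a joint would pass 70% of its speed; a pose out of reach is approached as far as the arm can. A call with a number of a shift or a turn outside -1 to 1 is refused whole. A call with a gripper value outside its range is refused whole. The fingers move at their own pace and stop on an object; the grip force is fixed at half the most. Time passes only in rows, so rows that do not move let the fingers close. It gives the time, the measured TCP pose, the force, the opening and the grip force at its end, in the units of the state.
- env.state(): the state, without advancing time (a new reading comes with each control period).
- read_camera(name): name is "scene" or "top"; returns a dict with "image" (420x560x3 uint8, red, green, blue), "fx", "fy", "cx", "cy" (pixels), "D" ([k1, k2, p1, p2, k3] as OpenCV has them; the pictures are not rectified), "rvec" (rotation vector, rad) and "tvec" (3), from world to camera coordinates, as OpenCV has them. Camera axes: x right, y down, z forward; pixel columns grow to the right and rows downward; lengths in mm; the calibration is good to about 2 mm. A picture is of the moment at which its call begins. There is no depth.
- env.job_done(): hands the job in; it is judged then, once.
Trained networks look in a picture, given as the dict that the camera call returned (one of the last four; its "shot" number tells which), for a name from the list of things; names that differ only in an ending like _2 or _b are one class to them, and where a whole thing is asked for, a point or a joint stands for the part that bears it (a point fixed in the world has none). Each returns a list of dicts, best first, with "confidence" (0 to 1); they miss things now and then, are a little off and sometimes report something else, mostly with a low value. They report only what shows in the picture. A call takes as long as a camera call. They do not tell look-alikes from the thing itself.
- search_frame(thing, picture): "at" ([column, row] in pixels, amid what is visible of it).
- cut_out(thing, picture): "region" (420x560 bool, what is visible of it) and "at" ([column, row] in pixels, amid what is visible of it).
The state is a dict: "t": time; "joints": joint angles; "qvel": joint speeds; "tau": joint torques, N m; "eef_pos": TCP position; "tcp_rot": TCP orientation; "ft_force": force on the tool from outside, world axes, zero at the start; "moment": the same for the moment, N m; "opening": opening from 0.0 (shut) to 1.0 (fully open); "grip_force": force on a finger pad.
Only numpy, scipy, OpenCV 4.12 (cv2) and the standard library are available. Lean on these libraries where they do the work, as an engineer would, in place of code of your own. Each camera call takes 0.05 s, during which the arm holds its last target. There are 200 camera calls.

### The job

Lift the vial tray off the bench by its handle and stack it on the tray that is fixed on top of the shaker, lined up with it, so that all four corner lugs drop into the sockets and it sits fully down, level. The shaker's platform is sprung and its drive stopped off centre, so feel gently for the sockets without ever pressing the platform down hard; keep the tray upright, let go of it, and leave the glassware alone.

Things in the scene. Friction and masses are not known exactly. Their poses are not given: they have to be found in the camera images.
- tray: Tray to be stacked: grey plastic, floor plate 200 (x) x 140 (y) x 6 mm with low rim, two rows of stoppered amber vials fixed in it (caps end 70 mm above the origin), about 0.5 kg. It stands on four lugs. Origin: centre of the tray in the plane of the lug ends; the plate's underside is 12 mm above it. z up, x along the long side and the handle. A half turn makes no difference.
- tray_handle (a point): Middle of the tray's aluminium handle: straight bar along the tray's x, 172 mm long, 16 mm wide (tray y), 20 mm high; this point is 105 mm above the tray's origin, centred over it. An upright at each end (x = +-80 mm) holds the bar; below it 25 mm are free above the vial caps.
- tray_lug (a point): End of one of the tray's four square lugs (the one at +x, +y). They point down from the plate at x = +-84, y = +-54 mm, are 14 mm wide and 12 mm long, the last 1.5 mm narrowed to 13 mm.
- shaker: Grey laboratory shaker, housing 250 (x) x 190 (y) x 60 mm, fixed to the bench; origin at the centre of its underside, z up, x along its long side. On top a sprung aluminium platform carries a fixed grey lower tray with short vials and four corner posts, 34 mm square, with a socket in each flat top. The platform is parallel to the housing but stands off its centre.
- shaker_top (a point): Point of the housing's axis at the height of the post tops, 125 mm above the shaker's origin. Sockets are 17.5 mm square, 17 mm deep, at x = +-84, y = +-54 mm from the platform's centre, which lies anywhere within +-7 mm in x and +-7 mm in y of this point (shaker axes): an offset that no reading gives. The platform stays there under a light sideways push (friction 7 N each way).
- shaker_home (a point): Point of the housing's axis 113 mm above the shaker's origin: height of the tray's origin when home (plate lying on the posts), before the springs sink. The platform sinks 1 mm per 1.5 N of downward force to a hard stop at 9 mm (13 N); the released tray settles 2 to 5 mm below this point. With lugs on the posts beside the sockets the tray is 12 mm higher.
- beaker: Bystander: clear glass beaker, 72 mm across, 95 mm high, loose; origin at the centre of its underside.
- wineglass: Bystander: clear stemmed wine glass, 72 mm across, 175 mm high, loose; origin at the centre of its foot.
- bottle: Bystander: amber glass bottle, 60 mm across, 150 mm high, loose; origin at the centre of its underside.
Things that resemble listed ones, but are neither listed nor needed, are in the scene too. Leave any green or purple look-alike of the tray alone.

How it is judged:
By the outcome, as a careful person would: the job done as asked, in the order asked, and still so for the second after the job is handed in, with the robot touching nothing.
It also fails if it takes over 72 s, if anything falls off the work surface, if the arm or the gripper's body presses on something with over 40 N, if the wrist force passes 120 N, or if a joint passes its speed limit or range.

## Working session

There is one attempt and no reset: what is moved stays moved. The work goes in short steps, Python scripts to look and compute and a tool call to move; the robot and the scene stay as the last step left them, time stands still between calls to the robot, and variables do not carry over. Pictures are saved under pics/ and viewed, at most 10 in all, crops included, and the job is handed in when it is done.

Besides the shell and the picture viewer there is one more tool, called after "Emit:" as name([rows], argument=value, ...), one row to a line, values as JSON. move_arm: Moves the arm, as the interface text tells. Its arguments: {"type":"object","properties":{"commands":{"type":"array","items":{"type":"array"}}},"required":["commands"]}

```bash
mkdir -p pics; ls; python3 - <<'E'
from cell import env, read_camera, search_frame, cut_out
import cv2,numpy as np
ims=[]
for n in("scene","top"):
    p=read_camera(n); 
    print(n,p["fx"],p["cx"],p["cy"],p["D"],p["rvec"],p["tvec"])
    im=p["image"][:,:,::-1].copy()
    cv2.imwrite(f"pics/{n}0.png",im)
    for t in("tray","tray_handle","tray_lug","shaker","beaker","wineglass","bottle"):
        print(t,[(np.round(d["at"]).tolist(),round(d["confidence"],2)) for d in search_frame(t,p)][:5])
print(env.state())
E
```

```text
pics
scene 432.0111052086416 277.6007311596814 204.2795285179991 [-0.08600245  0.          0.          0.          0.        ] [ 1.35639369  2.31044494 -0.8073825 ] [ 461.33471968 -202.21718574 1641.08823709]
tray [([215.0, 200.0], 0.96), ([177.0, 154.0], 0.79), ([291.0, 220.0], 0.69)]
tray_handle [([178.0, 150.0], 0.9), ([214.0, 205.0], 0.75), ([263.0, 147.0], 0.67), ([291.0, 219.0], 0.65)]
tray_lug [([290.0, 220.0], 0.93), ([214.0, 203.0], 0.93), ([262.0, 145.0], 0.9), ([177.0, 149.0], 0.61)]
shaker [([412.0, 282.0], 0.66), ([291.0, 217.0], 0.48)]
beaker [([236.0, 270.0], 0.95)]
wineglass [([305.0, 296.0], 0.86)]
bottle [([395.0, 350.0], 0.71)]
top 393.37660838304936 286.0409459004768 208.71734088699944 [0.02757929 0.         0.         0.         0.        ] [ 2.13602975 -2.16137768  0.12785239] [-228.2541447   529.11565262 1139.94502738]
tray [([449.0, 239.0], 0.78), ([274.0, 220.0], 0.77), ([358.0, 195.0], 0.65), ([366.0, 303.0], 0.61)]
tray_handle [([366.0, 305.0], 0.8), ([358.0, 197.0], 0.74), ([447.0, 240.0], 0.7), ([272.0, 219.0], 0.57)]
tray_lug [([449.0, 241.0], 0.97), ([3
[... 186 characters left out ...]
78)]
bottle [([129.0, 127.0], 0.97)]
{'t': 0.8, 'joints': array([ 1.03737857e+00,  4.90868012e-01,  1.55892168e+00, -2.84319344e-06,
        1.09168467e+00, -1.05591733e-01]), 'qvel': array([ 0.00160736, -0.00099323, -0.00142382,  0.00083345,  0.00021925,
        0.00012494]), 'tau': array([-6.28333928e-04, -6.12402463e+01, -2.58416140e+01,  6.92787627e-02,
        4.44230495e-02, -5.65008725e-05]), 'eef_pos': array([259.27719157, 568.66963046, 404.77334523]), 'tcp_rot': array([3.14147529e+00, 1.49763105e-05, 2.71376794e+00]), 'ft_force': array([ 0.49892382,  0.67199468, -0.7261855 ]), 'moment': array([ 0.01765312,  0.00879644, -0.01543643]), 'grip_force': 0.0, 'opening': 0.9983237642860371}
```

View pics/scene0.png

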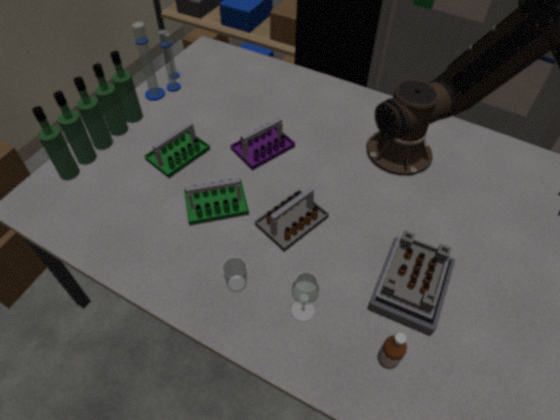

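View pics/top0.png

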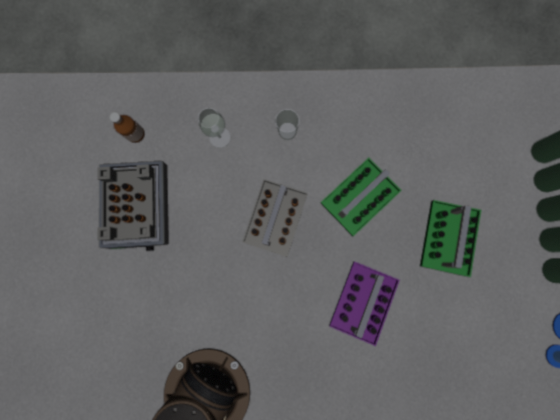

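The targets are the grey tray at top (274,220) / scene (291,219) and the shaker at top (132,205) / scene (412,282). The three look-alikes at top (360,195), (449,239) and (366,303) are green, green and purple, so I leave them alone. Next is one enlarged crop to confirm.

```bash
cat > h.py <<'E'
import numpy as np,cv2
def proj(P,p):
    q,_=cv2.projectPoints(np.asarray(P,float).reshape(-1,1,3),np.asarray(p["rvec"],float),np.asarray(p["tvec"],float),np.array([[p["fx"],0,p["cx"]],[0,p["fy"],p["cy"]],[0,0,1.]]),np.asarray(p["D"],float))
    return q.reshape(-1,2)
def ray(uv,p,z):
    K=np.array([[p["fx"],0,p["cx"]],[0,p["fy"],p["cy"]],[0,0,1.]])
    n=cv2.undistortPoints(np.asarray(uv,float).reshape(-1,1,2),K,np.asarray(p["D"],float)).reshape(-1,2)
    R,_=cv2.Rodrigues(np.asarray(p["rvec"],float)); t=np.asarray(p["tvec"],float).ravel()
    C=-R.T@t; d=np.c_[n,np.ones(len(n))]@R
    return C+d*((z-C[2])/d[:,2])[:,None]
def crop(im,c,r,w=100,h=75,s=4):
    o=cv2.resize(im[r:r+h,c:c+w],None,fx=s,fy=s,interpolation=cv2.INTER_CUBIC)
    return cv2.convertScaleAbs(o,alpha=1.5)
E
python3 - <<'E'
import cv2,numpy as np,pickle
from h import *
from cell import *
ps={}
for n in("top","scene"):
    k=[read_camera(n) for _ in range(3)]
    p=k[-1]; p["image"]=np.mean([q["image"] for q in k],0).astype(np.uint8); ps[n]=p
    p["cut"]={}
pickle.dump(ps,open("p0.pkl","wb"))
t=ps["top"]["image"][:,:,::-1];s=ps["scene"]["image"][:,:,::-1]
m=np.vstack([np.hstack([crop(t,225,175),crop(t,82,155,100,100,3)[:300,:300] if 0 else crop(t,82,155,133,100,3)[:300,:400].copy() if crop(t,82,155,133,100,3).shape[1]>=400 else cv2.resize(crop(t,82,155,133,100,3),(400,300))]),
 np.hstack([crop(s,241,180),cv2.resize(crop(s,346,228,133,100,3),(400,300))])])
cv2.imwrite("pics/c1.png",m)
for n,z in(("top",0),):
    print(ray([[274,220],[132,202],[287,130],[215,137],[135,135]],ps[n],0).round())
E
```

```text
[[ 496. -197.    0.]
 [ 558.  239.    0.]
 [ 780. -240.    0.]
 [ 761.  -13.    0.]
 [ 770.  238.    0.]]
```

View pics/c1.png

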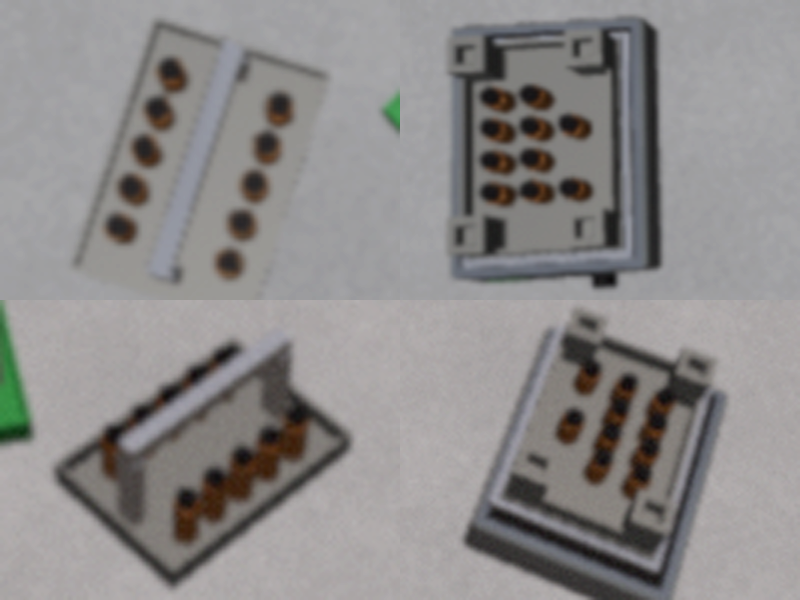

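The crop confirms the grey tray with amber vials and an aluminium handle (top-left and bottom-left), and the shaker with four post sockets (right). Next I fit the poses from points read off this crop.

```bash
cat > fit.py <<'E'
import pickle
from h import *
from scipy.optimize import least_squares
ps=pickle.load(open("p0.pkl","rb"))
def m(q,s,c,r): q=np.array(q,float); return (q+.5)/s-.5+[c,r]
def place(v,P): 
    c,s=np.cos(v[2]),np.sin(v[2]); P=np.asarray(P,float)
    return np.c_[v[0]+c*P[:,0]-s*P[:,1], v[1]+s*P[:,0]+c*P[:,1], P[:,2]]
def fit(name,obs,v0):
    for sel in (["top"],["scene"],["top","scene"]):
        f=lambda v: np.concatenate([(proj(place(v,obs[n][0]),ps[n])-obs[n][1]).ravel() for n in sel])
        r=least_squares(f,v0,loss="soft_l1",x_scale=[10,10,.1]); print(name,sel,r.x.round(3),"res",r.fun.reshape(-1,2).round(1).tolist())
    return r.x
if __name__=="__main__":
    # tray: +x points to image upward-left? long axis vertical in top picture
    T=m([(157,22),(328,74),(75,267),(221,38),(242,42),(151,275),(173,280)],4,225,175)
    S=m([(57,172),(175,282),(350,138),(120,142),(133,152),(277,35),(290,43)],4,241,180)
    # world x up in top image, y left: +x end = upper, +y = left
    Z=24
    Pt=[(100,70,Z),(100,-70,Z),(-100,70,Z),(86,8,115),(86,-8,115),(-86,8,115),(-86,-8,115)]
    # scene: left corner/bottom corner/right corner
    Ps=[(100,-70,Z),(100,70,Z),(-100,70,Z),(86,-8,115),(86,8,115),(-86,-8,115),(-86,8,115)]
    fit("tray",{"top":(Pt,T),"scene":(Ps,S)},[490,-190,-.3])
    a,b=84,54
    # shaker long axis vertical in top picture
    T=m([(464-400,53),(582-400,49),(466-400,235),(586-400,228)],3,82,155)
    S=m([(590-400,25),(695-400,65),(540-400,163),(655-400,212)],3,346,228)
    Pt=[(a,b,125),(a,-b,125),(-a,b,125),(-a,-b,125)]
    Ps=[(-a,-b,125),(-a,b,125),(a,-b,125),(a,b,125)]
    fit("plat",{"top":(Pt,T),"scene":(Ps,S)},[550,230,0])
E
python3 fit.py
```

```text
tray ['top'] [ 5.01222e+02 -2.02030e+02 -3.02000e-01] res [[-1.0, -0.5], [0.5, -0.5], [-0.3, 1.5], [0.4, -0.2], [0.6, 0.4], [-0.2, -0.3], [-0.2, 0.1]]
tray ['scene'] [ 5.01442e+02 -1.97211e+02 -3.12000e-01] res [[-0.6, 0.6], [-0.1, 0.0], [0.2, 1.0], [-0.3, -0.1], [0.0, 0.5], [0.2, -2.5], [0.6, -1.7]]
tray ['top', 'scene'] [ 5.00985e+02 -1.99867e+02 -3.06000e-01] res [[-1.6, -0.5], [-0.1, -0.3], [-1.1, 1.5], [-0.3, -0.1], [-0.0, 0.6], [-1.1, -0.3], [-1.1, 0.2], [-1.2, 0.4], [-0.6, -0.4], [-0.5, 0.4], [-0.9, -0.4], [-0.5, 0.2], [-0.6, -3.0], [-0.2, -2.2]]
plat ['top'] [5.40192e+02 2.12722e+02 5.20000e-02] res [[0.3, 0.5], [0.1, -0.6], [-0.1, 0.2], [-0.3, -0.1]]
plat ['scene'] [5.38413e+02 2.18677e+02 5.40000e-02] res [[-0.5, -0.1], [0.9, 0.2], [-0.5, 0.3], [0.3, -0.4]]
plat ['top', 'scene'] [5.39844e+02 2.15459e+02 5.20000e-02] res [[-0.6, 0.6], [-0.9, -0.4], [-1.1, 0.3], [-1.3, 0.0], [-1.7, -0.2], [-0.3, 0.1], [-1.8, 0.1], [-1.1, -0.5]]
```

Emit:
move_arm([
  [[0.4,-0.95,0],0.076,1],
  [[0.4,-0.95,0],0.076,1],
  [[0.4,-0.95,0],0.076,1],
  [[0.4,-0.95,0],0.076,1],
  [[0.4,-0.95,0],0.076,1],
  [[0.4,-0.95,0],0.076,1],
  [[0.4,-0.95,0],0.076,1],
  [[0.4,-0.95,0],0.076,1],
  [[0.4,-0.95,0],0.076,1],
  [[0.4,-0.95,0],0.076,1],
  [[0.4,-0.95,0],0.076,1],
  [[0.4,-0.95,0],0.076,1],
  [[0.4,-0.95,0],0.076,1],
  [[0.4,-0.95,0],0.076,1],
  [[0.4,-0.95,0],0.076,1],
  [[0.4,-0.95,0],0.076,1],
  [[0.4,-0.95,0],0.076,1],
  [[0.4,-0.95,0],0.076,1],
  [[0.4,-0.95,0],0.076,1],
  [[0.4,-0.95,0],0.076,1],
])

```text
t: 2.77
eef_pos: [499.6, -2.9, 404.9]
tcp_rot: [3.141, 0.0, 2.836]
ft_force: [-0.2, 0.1, 0.2]
opening: 1.0
grip_force: 0.0
```

Emit:
move_arm([
  [[0,-0.95,0],0,1],
  [[0,-0.95,0],0,1],
  [[0,-0.95,0],0,1],
  [[0,-0.95,0],0,1],
  [[0,-0.95,0],0,1],
  [[0,-0.95,0],0,1],
  [[0.067,-0.95,0],0,1],
  [[0,0,0],0,1],
  [[0,0,0],0,1],
  [[0,0,0],0,1],
])

```text
t: 3.6
eef_pos: [501.1, -200.6, 404.7]
tcp_rot: [3.141, -0.0, 2.835]
ft_force: [0.6, 0.2, -0.6]
opening: 0.998
grip_force: 0.0
```

Emit:
move_arm([
  [[0,0,-0.6],0,1],
  [[0,0,-0.6],0,1],
  [[0,0,-0.6],0,1],
  [[0,0,-0.6],0,1],
  [[0,0,-0.6],0,1],
  [[0,0,-0.4],0,1],
  [[0,0,-0.4],0,1],
  [[0,0,-0.43],0,1],
  [[0,0,0],0,1],
  [[0,0,0],0,1],
  [[0,0,0],0,1],
])

```text
t: 4.52
eef_pos: [501.5, -200.3, 278.6]
tcp_rot: [-3.142, 0.001, 2.836]
ft_force: [0.7, 0.5, 0.0]
opening: 1.0
grip_force: 0.0
```

```bash
python3 - <<'E'
import cv2
from h import *
from cell import *
t=read_camera("top")["image"][:,:,::-1];s=read_camera("scene")["image"][:,:,::-1]
cv2.imwrite("pics/c2.png",np.hstack([crop(t,225,165),crop(s,241,160)]))
E
```

```text
(no output)
```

View pics/c2.png

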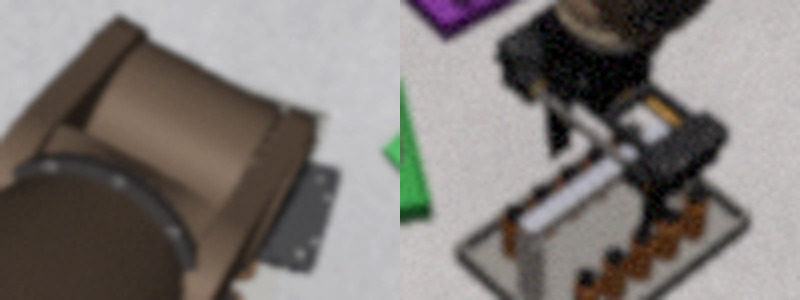

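The fingers straddle the bar near its middle, around (630,140) in the crop. Closing.

Emit:
move_arm([
  [[0,0,0],0,0.5],
  [[0,0,0],0,0.2],
  [[0,0,0],0,0],
  [[0,0,0],0,-0.2],
  [[0,0,0],0,-0.4],
  [[0,0,0],0,-0.6],
  [[0,0,0],0,-0.8],
  [[0,0,0],0,-1],
  [[0,0,0],0,-1],
  [[0,0,0],0,-1],
  [[0,0,0],0,-1],
  [[0,0,0],0,-1],
])

```text
t: 5.62
eef_pos: [501.3, -200.8, 277.9]
tcp_rot: [3.142, -0.0, 2.835]
ft_force: [-0.1, -1.4, 0.2]
opening: 0.218
grip_force: 0.0
```

Emit:
move_arm([
  [[0,0,0.1],0,-1],
  [[0,0,0.2],0,-1],
  [[0,0,0.3],0,-1],
  [[0,0,0.4],0,-1],
  [[0,0,0.5],0,-1],
  [[0,0,0.6],0,-1],
  [[0,0,0.7],0,-1],
  [[0,0,0.7],0,-1],
  [[0,0,0.7],0,-1],
  [[0,0,0.7],0,-1],
  [[0,0,0.7],0,-1],
  [[0,0,0.7],0,-1],
  [[0,0,0.6],0,-1],
  [[0,0,0.4],0,-1],
  [[0,0,0.2],0,-1],
  [[0,0,0.1],0,-1],
  [[0,0,0],0,-1],
  [[0,0,0],0,-1],
])

```text
t: 7.12
eef_pos: [501.1, -200.8, 505.2]
tcp_rot: [3.141, -0.001, 2.835]
ft_force: [-0.6, -0.9, -6.9]
opening: 0.166
grip_force: 30.0
```

Emit:
move_arm([
  [[0.072,0.3,0],0.249,-1],
  [[0.072,0.6,0],0.249,-1],
  [[0.072,0.9,0],0.249,-1],
  [[0.072,0.9,0],0.249,-1],
  [[0.072,0.9,0],0.249,-1],
  [[0.072,0.9,0],0.249,-1],
  [[0.072,0.9,0],0.249,-1],
  [[0.072,0.9,0],0.249,-1],
  [[0.072,0.9,0],0.249,-1],
  [[0.072,0.9,0],0.249,-1],
  [[0.072,0.9,0],0.249,-1],
  [[0.072,0.9,0],0.249,-1],
  [[0.072,0.9,0],0.249,-1],
  [[0.072,0.9,0],0.249,-1],
  [[0.072,0.9,0],0.249,-1],
  [[0.072,0.9,0],0.249,-1],
  [[0.072,0.3,0],0.249,-1],
  [[0.072,0.08,0],0.249,-1],
  [[0,0,0],0,-1],
  [[0,0,0],0,-1],
])

```text
t: 8.78
eef_pos: [540.2, 215.0, 505.4]
tcp_rot: [-3.141, -0.001, -3.09]
ft_force: [0.7, 0.2, -5.0]
opening: 0.166
grip_force: 30.0
```

Emit:
move_arm([
  [[0,0,-0.3],0,-1],
  [[0,0,-0.5],0,-1],
  [[0,0,-0.5],0,-1],
  [[0,0,-0.5],0,-1],
  [[0,0,-0.3],0,-1],
  [[0,0,0],0,-1],
  [[0,0,0],0,-1],
  [[0,0,0],0,-1],
  [[0,0,0],0,-1],
])

```text
t: 9.53
eef_pos: [540.2, 215.5, 443.8]
tcp_rot: [3.141, 0.001, -3.089]
ft_force: [-0.6, -0.8, -6.6]
opening: 0.164
grip_force: 30.0
```

```bash
python3 - <<'E'
import cv2,pickle
from h import *
from cell import *
ps={}
for n in("top","scene"):
    k=[read_camera(n) for _ in range(3)]
    p=k[-1]; p["image"]=np.mean([q["image"] for q in k],0).astype(np.uint8); ps[n]=p
pickle.dump(ps,open("p1.pkl","wb"))
print(env.state()["eef_pos"],env.state()["tcp_rot"],env.state()["ft_force"],env.state()["moment"])
t=ps["top"]["image"][:,:,::-1];s=ps["scene"]["image"][:,:,::-1]
m=np.hstack([crop(t,70,135,100,150,4),crop(s,356,190,100,150,4)])
cv2.imwrite("pics/c3.png",m)
E
```

```text
[540.12121658 215.6126207  443.07974417] [ 3.14143602e+00  3.45086865e-04 -3.08916420e+00] [ 0.72330492 -0.14068503 -5.84741809] [ 0.01372263 -0.00545392 -0.01366246]
```

View pics/c3.png

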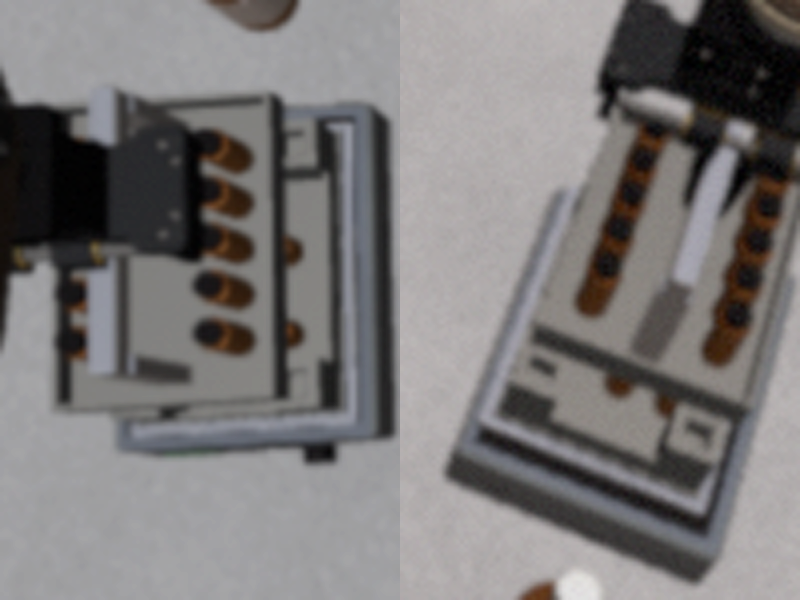

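```bash
cat > fit2.py <<'E'
import fit,pickle
from fit import *
fit.ps=pickle.load(open("p1.pkl","rb"))
T=m([(277,95),(288,400),(57,410),(92,373),(116,375)],4,70,135)
S=m([(137,328),(345,409),(276,277),(301,279)],4,356,190)
for z0 in (160,165):
    Pt=[(100,-70,24),(-100,-70,24),(-100,70,24),(-86,8,115),(-86,-8,115)]
    Ps=[(100,-70,24),(100,70,24),(86,-8,115),(86,8,115)]
    up=lambda P:[(a,b,c+z0) for a,b,c in P]
    print(z0); fit.fit("tray",{"top":(up(Pt),T),"scene":(up(Ps),S)},[540,215,.05])
# visible posts again, new pictures
a,b=84,54
E
python3 fit2.py
```

```text
160Traceback (most recent call last):
  File "fit2.py", line 10, in <module>
    print(z0); fit.fit("tray",{"top":(up(Pt),T),"scene":(up(Ps),S)},[540,215,.05])
               ^^^^^^^
AttributeError: 'function' object has no attribute 'fit'
```

```bash
sed -i 's/^import fit,pickle/import pickle/; s/^from fit import \*/import fit as F; from fit import m/; s/^fit\.ps/F.ps/; s/fit\.fit(/F.fit(/' fit2.py; python3 fit2.py
```

```text
160
tray ['top'] [5.41150e+02 2.14941e+02 5.10000e-02] res [[0.3, 0.3], [-1.3, -0.3], [1.6, 0.7], [-0.6, 0.1], [0.2, -0.8]]
tray ['scene'] [5.30931e+02 2.17062e+02 6.50000e-02] res [[-0.1, 0.0], [1.2, 0.3], [-0.5, -1.4], [-0.2, 0.5]]
tray ['top', 'scene'] [5.37881e+02 2.16078e+02 7.10000e-02] res [[-0.9, 1.1], [-1.1, 0.4], [1.8, 2.5], [-0.5, 1.5], [0.4, 0.4], [-1.2, 2.1], [0.3, 2.3], [-1.5, 0.7], [-1.2, 2.6]]
165
tray ['top'] [5.40537e+02 2.12670e+02 5.20000e-02] res [[0.4, 0.1], [-1.2, -0.2], [1.5, 0.9], [-0.7, 0.2], [0.2, -0.8]]
tray ['scene'] [5.34326e+02 2.16672e+02 6.60000e-02] res [[-0.3, 0.0], [1.3, 0.4], [-0.4, -1.5], [-0.1, 0.4]]
tray ['top', 'scene'] [5.38264e+02 2.14539e+02 7.50000e-02] res [[-1.2, 0.4], [-1.0, -0.0], [1.6, 2.3], [-0.7, 1.2], [0.2, 0.1], [-1.3, 1.2], [0.5, 1.2], [-1.4, -0.5], [-1.1, 1.4]]
```

Emit:
move_arm([
  [[0,0,-0.2],0,-1],
  [[0,0,-0.3],0,-1],
  [[0,0,-0.3],0,-1],
  [[0,0,-0.2],0,-1],
  [[0,0,-0.1],0,-1],
  [[0,0,0],0,-1],
  [[0,0,0],0,-1],
  [[0,0,0],0,-1],
])

```text
t: 10.5
eef_pos: [540.3, 215.6, 410.1]
tcp_rot: [3.141, 0.001, -3.089]
ft_force: [0.2, -0.1, -6.2]
opening: 0.165
grip_force: 30.0
```

```bash
python3 - <<'E'
import cv2,pickle
from h import *
from cell import *
ps={}
for n in("top","scene"):
    k=[read_camera(n) for _ in range(4)]
    p=k[-1]; p["image"]=np.mean([q["image"] for q in k],0).astype(np.uint8); ps[n]=p
pickle.dump(ps,open("p2.pkl","wb"))
print(env.state()["eef_pos"],env.state()["tcp_rot"],env.state()["ft_force"],env.state()["moment"])
t=ps["top"]["image"][:,:,::-1];s=ps["scene"]["image"][:,:,::-1]
m=np.hstack([crop(t,75,145,80,120,5),crop(s,366,215,80,120,5)])
cv2.imwrite("pics/c4.png",m)
E
```

```text
[540.13128282 215.57016155 409.98500315] [ 3.14146406e+00  2.08712868e-04 -3.08922403e+00] [-0.43429134  0.23720933 -5.28492905] [0.03777448 0.03557923 0.0391864 ]
```

View pics/c4.png

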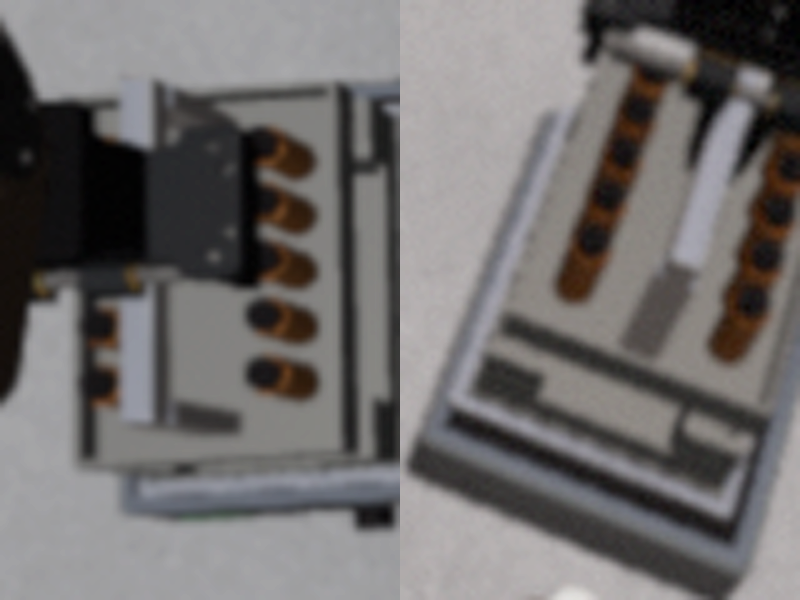

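Emit:
move_arm([
  [[0,0,-0.067],0,-1],
  [[0,0,-0.067],0,-1],
  [[0,0,-0.067],0,-1],
  [[0,0,-0.033],0,-1],
  [[0,0,-0.033],0,-1],
  [[0,0,-0.033],0,-1],
  [[0,0,-0.033],0,-1],
  [[0,0,0],0,-1],
  [[0,0,0],0,-1],
])

```text
t: 11.65
eef_pos: [540.2, 215.6, 399.8]
tcp_rot: [3.141, -0.0, -3.089]
ft_force: [-0.2, -0.0, -5.6]
opening: 0.171
grip_force: 30.0
```

```bash
cat > st.py <<'E'
from cell import *
import numpy as np
F=[]
for _ in range(4):
    read_camera("top"); s=env.state(); F.append(np.r_[s["ft_force"],s["moment"]])
print(s["t"],s["eef_pos"].round(2),(s["tcp_rot"]).round(4),np.mean(F,0).round(3))
E
python3 st.py
```

```text
11.85 [540.17 215.59 399.95] [ 3.1415e+00  1.0000e-04 -3.0892e+00] [-1.015e+00  4.900e-02 -5.886e+00  2.500e-02 -2.000e-03  5.000e-03]
```

Emit:
move_arm([
  [[0,0,-0.033],0,-1],
  [[0,0,-0.033],0,-1],
  [[0,0,-0.033],0,-1],
  [[0,0,0],0,-1],
  [[0,0,0],0,-1],
])

```text
t: 12.27
eef_pos: [540.2, 215.6, 396.8]
tcp_rot: [3.142, -0.0, -3.089]
ft_force: [0.0, -0.3, -5.9]
opening: 0.166
grip_force: 30.0
```

```bash
python3 st.py
```

```text
12.4667 [540.17 215.59 396.96] [ 3.1415e+00  1.0000e-04 -3.0892e+00] [-1.75e-01 -3.54e-01 -4.92e+00  5.40e-02 -7.00e-03  4.00e-03]
```

Emit:
move_arm([
  [[0,0,-0.033],0,-1],
  [[0,0,-0.033],0,-1],
  [[0,0,0],0,-1],
  [[0,0,0],0,-1],
])

```text
t: 12.8
eef_pos: [540.1, 215.6, 394.8]
tcp_rot: [3.142, -0.0, -3.089]
ft_force: [-0.7, 0.5, -5.6]
opening: 0.166
grip_force: 30.0
```

```bash
python3 st.py
```

```text
13.0 [540.16 215.6  394.93] [ 3.1415  0.     -3.0892] [-0.344 -0.472 -5.224  0.069  0.015  0.007]
```

Emit:
move_arm([
  [[0,0,-0.033],0,-1],
  [[0,0,-0.033],0,-1],
  [[0,0,-0.033],0,-1],
  [[0,0,0],0,-1],
  [[0,0,0],0,-1],
])

```text
t: 13.42
eef_pos: [540.2, 215.6, 391.9]
tcp_rot: [3.142, -0.0, -3.089]
ft_force: [0.4, -0.5, -6.5]
opening: 0.163
grip_force: 30.0
```

```bash
python3 st.py
```

```text
13.6167 [540.17 215.58 391.97] [ 3.1415e+00  1.0000e-04 -3.0892e+00] [-0.14   0.142 -5.198  0.063 -0.011  0.029]
```

Emit:
move_arm([
  [[0,0,-0.033],0,-1],
  [[0,0,-0.033],0,-1],
  [[0,0,-0.033],0,-1],
  [[0,0,0],0,-1],
  [[0,0,0],0,-1],
])

```text
t: 14.03
eef_pos: [540.2, 215.6, 389.2]
tcp_rot: [3.141, 0.0, -3.089]
ft_force: [-0.2, 0.1, -2.1]
opening: 0.166
grip_force: 30.0
```

```bash
python3 st.py
```

```text
14.2333 [540.19 215.6  389.1 ] [ 3.1414e+00  3.0000e-04 -3.0892e+00] [ 0.255  0.702 -2.207  0.011  0.008  0.019]
```

Emit:
move_arm([
  [[0,0,-0.033],0,-1],
  [[0,0,-0.02],0,-1],
  [[0,0,0],0,-1],
  [[0,0,0],0,-1],
])

```text
t: 14.57
eef_pos: [540.2, 215.6, 387.5]
tcp_rot: [3.141, 0.0, -3.089]
ft_force: [-0.5, 0.2, -0.2]
opening: 0.167
grip_force: 30.0
```

```bash
python3 st.py; python3 - <<'E'
import cv2,pickle
from h import *
from cell import *
ps={}
for n in("top","scene"):
    k=[read_camera(n) for _ in range(4)]
    p=k[-1]; p["image"]=np.mean([q["image"] for q in k],0).astype(np.uint8); ps[n]=p
t=ps["top"]["image"][:,:,::-1];s=ps["scene"]["image"][:,:,::-1]
m=np.hstack([crop(t,75,145,80,120,5),crop(s,366,225,80,120,5)])
cv2.imwrite("pics/c5.png",m)
E
```

```text
14.7667 [540.21 215.59 387.49] [ 3.1414e+00  3.0000e-04 -3.0892e+00] [ 0.366  0.787  0.709  0.025 -0.005 -0.005]
```

View pics/c5.png

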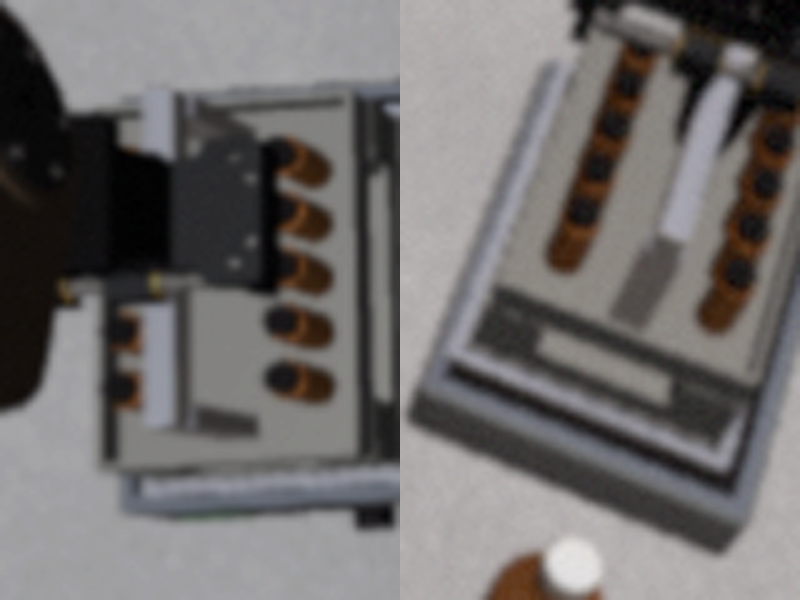

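Seated: the plate now lies on the posts with no gap, and the load is fully on the platform. Releasing and withdrawing straight up.

Emit:
move_arm([
  [[0,0,0],0,-0.5],
  [[0,0,0],0,-0.2],
  [[0,0,0],0,0.2],
  [[0,0,0],0,0.4],
  [[0,0,0],0,0.4],
  [[0,0,0],0,0.4],
  [[0,0,0],0,0.4],
  [[0,0,0],0,0.4],
  [[0,0,0],0,0.4],
  [[0,0,0],0,0.4],
])

```text
t: 16.0
eef_pos: [540.2, 215.6, 387.4]
tcp_rot: [3.141, 0.0, -3.089]
ft_force: [-0.0, -0.9, -0.1]
opening: 0.697
grip_force: 0.0
```

Emit:
move_arm([
  [[0,0,0.2],0,0.4],
  [[0,0,0.4],0,0.4],
  [[0,0,0.6],0,0.4],
  [[0,0,0.8],0,0.4],
  [[0,0,0.8],0,0.4],
  [[0,0,0.8],0,0.4],
  [[0,0,0.8],0,0.4],
  [[0,0,0.8],0,0.4],
  [[0,0,0.6],0,0.4],
  [[0,0,0.3],0,0.4],
  [[0,0,0],0,0.4],
  [[0,0,0],0,0.4],
])

```text
t: 17.0
eef_pos: [540.0, 215.6, 569.9]
tcp_rot: [3.142, -0.0, -3.089]
ft_force: [0.5, 0.8, 0.4]
opening: 0.697
grip_force: 0.0
```

Emit:
move_arm([
  [[0,-0.4,0],0,0.4],
  [[0,-0.8,0],0,0.4],
  [[0,-0.9,0],0,0.4],
  [[0,-0.9,0],0,0.4],
  [[0,-0.9,0],0,0.4],
  [[0,-0.9,0],0,0.4],
  [[0,-0.9,0],0,0.4],
  [[0,-0.9,0],0,0.4],
  [[0,-0.9,0],0,0.4],
  [[0,-0.8,0],0,0.4],
  [[0,-0.4,0],0,0.4],
  [[0,0,0],0,0.4],
  [[0,0,0],0,0.4],
])

```text
t: 18.08
eef_pos: [540.1, -45.8, 569.7]
tcp_rot: [3.141, -0.001, -3.091]
ft_force: [0.2, -0.4, 1.4]
opening: 0.702
grip_force: 0.0
```

```bash
python3 st.py; python3 - <<'E'
import cv2,pickle
from h import *
from cell import *
t=read_camera("top")["image"][:,:,::-1];s=read_camera("scene")["image"][:,:,::-1]
m=np.hstack([crop(t,75,115,100,140,4),crop(s,356,225,100,140,4)])
cv2.imwrite("pics/c6.png",m)
E
```

```text
18.2833 [540.15 -44.42 570.31] [ 3.1413e+00 -1.0000e-04 -3.0879e+00] [ 0.187 -0.334  0.335  0.074  0.01  -0.007]
```

View pics/c6.png

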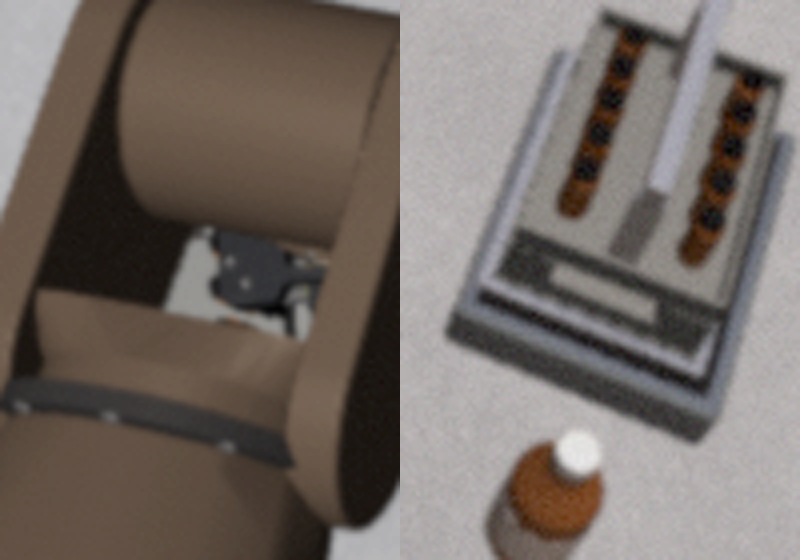

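The tray sits level and flush on all the posts that show. The gripper is clear of it and the bottle is undisturbed. Handing in.

```bash
python3 -c "
from cell import env
print(env.job_done())"
```

```text
the job is handed in; nothing more can be done
None
```

The vial tray is stacked on the shaker's tray, released and level, with the lugs down in the sockets as far as the contact height, forces and pictures show; the job was handed in at about 18 s.

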